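# Roll a pulley into the checking fixture and seat it on the sprung anvil

## Robot

A 6-joint arm with a two-finger parallel gripper is mounted at the origin on a cart in front of the work surface, level with it; the furniture and walls round the work are solid. World frame = base frame: x ahead of the robot, y to its left, z up, the work surface at z = 0. Lengths are in m, angles in rad, forces in N, time in s.
With the tool pointing down it reaches from about 0.275 to 0.825 m from the base axis. Payload 5.2 kg.
Tool frame: the origin (TCP) lies between the finger pads; the fingertips stand 17 mm ahead of it and the grasp point (between the pads) lies 2 mm behind it; z points along the fingers, y is the direction in which the jaws open and shut (so a half turn about z gives the same grasp; the last joint's range is limited). The gripper opens to 93 mm and grips with 3 to 60 N. Pads are 15 mm wide; open, the fingers measure 128 mm over their backs; the gripper's body (75 mm by 188 mm) begins 65 mm behind the grasp point.
Start: joints at [0.951, 0.259, 1.535, -0, 1.348, -0.203], TCP at [0.223, 0.503, 0.236] pointing down, gripper open.
Joint ranges: [-3.14, 3.14], [-0.91, 2.08], [0.19, 2.58], [-1.22, 4.36], [0.22, 2.71], [-3.12, 3.12]. Speed limits (rad/s): [2.57, 2.57, 3.14, 3.14, 3.14, 3.14].

## Interface

Orientations are given as [roll, pitch, yaw] about the fixed x, y, z axes, in that order (R = Rz(yaw) Ry(pitch) Rx(roll)).
In Python, from cell import monitor, optics, sign_off gives the robot as it stands.
- The arm moves only by the tool play_rows, never from a script. Its argument "targets" is a list of rows, each a list of 6 numbers: the shift along the tool's x, y, z each as a share of 120 mm, from -1 to 1, then the turn, a rotation vector about the tool's x, y, z each as a share of pi rad, from -1 to 1. A call has 1 to 12 rows; each row shifts and turns the commanded pose from where the row before left it, along the tool's axes as they then stand; what a row does not reach is not made up. A row lasts 1/10 s, in which the tool goes at most 50 mm and 8.59 degrees, less where a joint would pass 70% of its speed; a pose out of reach is approached as far as the arm can. A call with a number of a shift or a turn outside -1 to 1 is refused whole. A call with a gripper value outside its range is refused whole. "jaw" is the closure, from -1 (fully open) to 1 (shut), so that 0 is half open, set as the call begins (left out, the last holds). The fingers move at their own pace and stop on an object; "force" is the grip in N (left out, the last holds). Time passes only in rows, so rows that do not move let the fingers close. It gives the time, the measured TCP pose, the force and the opening at its end, in the units of the state.
- monitor.state(): the state, without advancing time (a new reading comes with each control period).
- optics.get_image(name): name is "side" or "top" or "wrist"; returns a dict with "color" (384x512x3 uint8, blue, green, red), "range_z" (384x512 float32, m along the optical axis (not along the pixel's ray), 0 where there is no reading), "fx", "fy", "cx", "cy" (pixels), "pose" (4x4, takes a point from camera to world coordinates). Camera axes: x right, y down, z forward; pixel columns grow to the right and rows downward; lengths in m; the calibration is good to about 2 mm. A picture is of the moment at which its call begins.
- sign_off(): hands the job in, once; it reports no verdict.
The state is a dict: "time": time; "joints": joint angles; "dq": joint speeds; "joint_torque": joint torques, N m; "tcp_pos": TCP position; "ee_rot": TCP orientation; "wrist_force": force on the tool from outside, world axes, zero at the start; "ft_torque": the same for the moment, N m; "width": finger opening in m.
Only numpy, scipy, OpenCV 4.12 (cv2) and the standard library are available. Lean on these libraries where they do the work, as an engineer would, in place of code of your own. Each camera call takes 0.05 s, during which the arm holds its last target.

## Task

Roll the aluminium pulley that stands on its rim along the bench into the slot of the checking fixture, over the low sill at the mouth, until its rim bears on the sprung anvil. It must really roll there, never skidding the whole way, lifted off the bench or tipped flat. Hold it against the anvil with about 6 N for a good second (never over 15 N), then ease off and leave it standing in the slot past the sill, with the other things on the bench left alone.

Things in the scene. Friction and masses are not known exactly. Their poses are not given: they have to be found in the camera images.
- pulley_mid (a point): Centre of the pulley: plain aluminium disc 60 mm in diameter, 24 mm wide, 0.28 to 0.44 kg, hub and recessed web in each face, standing on its rim, this point 30 mm above the bench. y = axle (level); z = straight up at the start, from hub to a small round index dimple near the rim, turns with the pulley and so shows how far it has rolled; x at the start points towards the fixture.
- pulley: The same pulley; origin at the foot of its rim at the start, 30 mm from the centre along -z, turning with it. Starts 125 to 145 mm outside the sill, up to 8 mm off the slot's centre line, up to 0.12 rad askew. Rolls easily; friction about 0.35 on bench and fingers, so the bench may take up to 2 N of a push. Can be gripped over the rim (60 mm) to turn it straight. Pushed level from behind it rolls.
- roll_fixture: Aluminium checking fixture fixed to the bench. Origin on the bench under the middle of the sill; +x = the way into the slot along its centre line, z up. Two cheeks 16 mm high, x = -2 to 112 mm, leave a slot 30 mm wide, the bench its floor. Flared lead-ins, also 16 mm high, widen to about 53 mm at x = -35 mm. A finger more than 18 mm above the bench passes over them all.
- sill (a point): Crown of the sill, a round steel bar across the slot's mouth, 2 mm above the bench; axes as the fixture's. It takes a push of 1 to 2 N to roll the pulley over it, and it keeps in a pulley that rolls back slowly.
- stop_block: Aluminium block at the inner end of the fixture, 44 x 44 x 50 mm high (thumb nut on top to 58 mm); origin on the bench under its centre, 130 mm past the sill; axes as the fixture's. It carries the anvil, a round steel head of 20 mm diameter on a stem, facing the mouth, its axis along the slot 30 mm above the bench. The anvil is sprung: 1.2 N per mm from zero, 13 mm of travel to a hard end.
- block_face (a point): Centre of the block's front face, where the anvil's stem comes out, 30 mm above the bench, 108 mm past the sill. How far the anvil is set out differs every time and is not reported: its free face is 20 to 50 mm before this point (58 to 88 mm past the sill; pulley's centre then 28 to 58 mm past it at first touch). The setting is clamped; when let go the spring pushes the pulley back.
- tape_roll: Roll of tape lying flat, 66 mm in diameter, 18 mm high, beside the slot on the fixture's +y side; a bystander. Origin at its underside.
- ring_gauge: Steel ring gauge lying flat, 46 mm in diameter, 14 mm high, on the fixture's -y side; a bystander. Origin at its underside.
- setting_master: Stepped steel cylinder 30 mm in diameter, 43 mm high; a bystander. Origin at its underside.
- sample_dish: Glass dish of caps, 64 mm in diameter, 15 mm high; a bystander. Origin at its underside.
Not all that is in view belongs to the job. Several things look just like the pulley: the one meant starts farthest to the robot's left.

How it is judged:
By the outcome, as a careful person would: the job done as asked, in the order asked, and still so for the second after the job is handed in, with the robot touching nothing.
It also fails if it takes over 67 s, if anything falls off the work surface, if the arm or the gripper's body presses on something with over 40 N, if the wrist force passes 120 N, or if a joint passes its speed limit or range.

## Working session

There is one attempt and no reset: what is moved stays moved. The work goes in short steps, Python scripts to look and compute and a tool call to move; the robot and the scene stay as the last step left them, time stands still between calls to the robot, and variables do not carry over. Pictures are saved under pics/ and viewed, and the job is handed in when it is done.

Besides the shell and the picture viewer there is one more tool, called in YAML: its name, and indented under it one key for each argument. play_rows: Moves the arm, as the interface text tells. Its arguments: {"type":"object","properties":{"targets":{"type":"array","items":{"type":"array","items":{"type":"number"}}},"jaw":{"type":"number"},"force":{"type":"number"}},"required":["targets"]}

```bash
mkdir -p pics; ls; cat > h.py <<'E'
import numpy as np,cv2
from cell import monitor,optics,sign_off
def grab(n,f):
    im=optics.get_image(n); np.savez('last_'+n+'.npz',**im); cv2.imwrite('pics/'+f,im['color']); return im
def pt(im,u,v,z=None):
    T=im['pose'];d=np.array([(u-im['cx'])/im['fx'],(v-im['cy'])/im['fy'],1.])
    if z is None: r=im['range_z'][int(round(v)),int(round(u))]
    else: r=(z-T[2,3])/(T[:3,:3]@d)[2]
    return T[:3,:3]@(d*r)+T[:3,3]
def cloud(im):
    h,w=im['range_z'].shape;u,v=np.meshgrid(np.arange(w),np.arange(h));r=im['range_z']
    P=np.stack([(u-im['cx'])/im['fx']*r,(v-im['cy'])/im['fy']*r,r],-1)
    return P@im['pose'][:3,:3].T+im['pose'][:3,3]
E
python3 - <<'E'
from h import *
print(monitor.state())
for n in('top','side','wrist'):
    i=grab(n,n+'0.png');print(n,i['fx'],i['pose'].round(3).tolist())
E
```

```text
pics
{'time': 0.0, 'joints': array([ 9.51159641e-01,  2.59382181e-01,  1.53605279e+00,  7.43638141e-06,
        1.34806841e+00, -2.02799657e-01]), 'dq': array([ 0.00129104, -0.00222846,  0.00014769, -0.0005986 ,  0.00121599,
       -0.0004797 ]), 'joint_torque': array([-2.51030224e-04, -4.37325919e+01, -2.83993685e+01,  7.17123225e-02,
        4.16229840e-02, -1.43026209e-04]), 'tcp_pos': array([0.22234242, 0.50247865, 0.2348088 ]), 'ee_rot': array([-3.13972255e+00, -3.91943603e-04,  2.72475361e+00]), 'wrist_force': array([ 0.20207038,  0.99671541, -0.60749602]), 'ft_torque': array([ 0.00465265,  0.00153966, -0.0321259 ]), 'width': 0.09316459311485382}
top 397.2073318440631 [[0.018, -0.993, 0.119, 0.35], [-1.0, -0.02, -0.018, 0.145], [0.02, -0.119, -0.993, 1.121], [0.0, 0.0, 0.0, 1.0]]
side 358.5178249097242 [[0.033, -0.707, 0.707, -0.11], [-0.999, -0.027, 0.019, 0.108], [0.006, -0.707, -0.707, 0.678], [0.0, 0.0, 0.0, 1.0]]
wrist 323.09785523654176 [[0.405, 0.875, 0.266, 0.146], [0.914, -0.387, -0.12, 0.535], [-0.002, 0.292, -0.957, 0.385], [0.0, 0.0, 0.0, 1.0]]
```

View pics/top0.png

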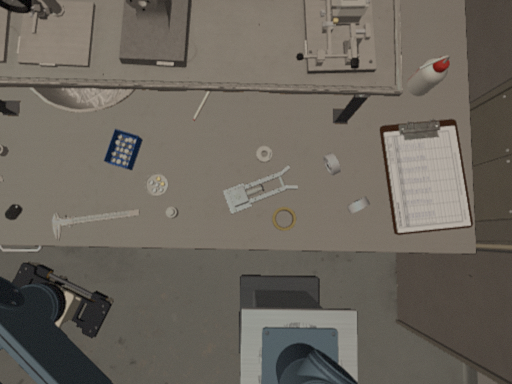

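View pics/side0.png

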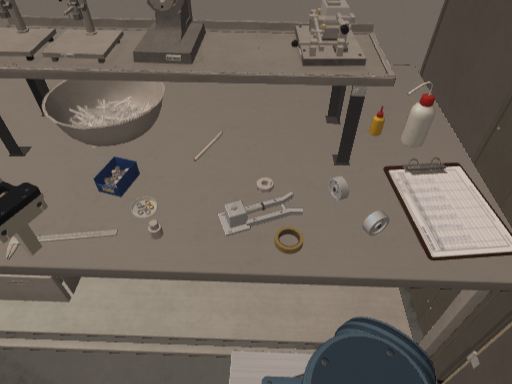

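View pics/wrist0.png

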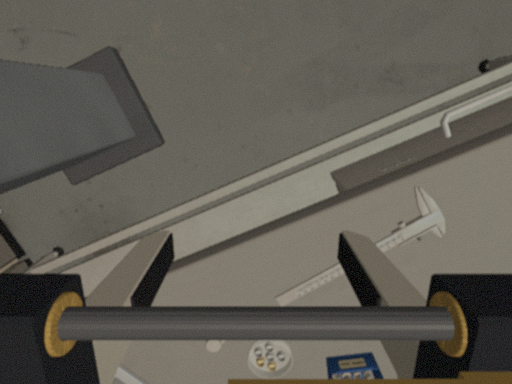

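Pulley look-alikes in the top view: standing disc A at (332,163) and standing disc B at (360,205). The ring lying at (264,153) is the ring gauge. A is further left (smaller column, larger y) and lies on the slot's line, so A is my choice. I'll check it in a close crop.

```bash
python3 - <<'E'
from h import *
im=dict(np.load('last_top.npz'));s=dict(np.load('last_side.npz'))
a=cv2.resize(im['color'][135:235,210:380],None,fx=4.5,fy=4.5,interpolation=cv2.INTER_CUBIC);cv2.imwrite('pics/topc.png',a)
a=cv2.resize(s['color'][165:260,210:400],None,fx=4.2,fy=4.2,interpolation=cv2.INTER_CUBIC);cv2.imwrite('pics/sidec.png',a)
for u,v in((332,163),(360,205)): print(pt(im,u,v,.05))
P=cloud(im)
for n,(u0,u1,v0,v1) in {'A':(315,350,145,182),'fix':(215,305,160,218)}.items():
    Q=P[v0:v1,u0:u1].reshape(-1,3);print(n,np.percentile(Q[:,2],[1,50,90,99]))
Q=P[145:182,315:350].reshape(-1,3);Q=Q[(Q[:,2]>.025)&(Q[:,2]<.08)]
print(len(Q),Q.mean(0),Q.min(0),Q.max(0))
E
```

```text
[ 0.55141917 -0.08081751  0.05      ]
[ 0.43724333 -0.15664185  0.05      ]
A [-0.00465081  0.00096774  0.05258886  0.0614618 ]
fix [-0.00457379  0.00107039  0.01774275  0.05340377]
230 [ 0.5519124  -0.08199033  0.05013083] [ 0.52327385 -0.10737509  0.02524169] [ 0.5840823  -0.0600883   0.06376994]
```

View pics/topc.png

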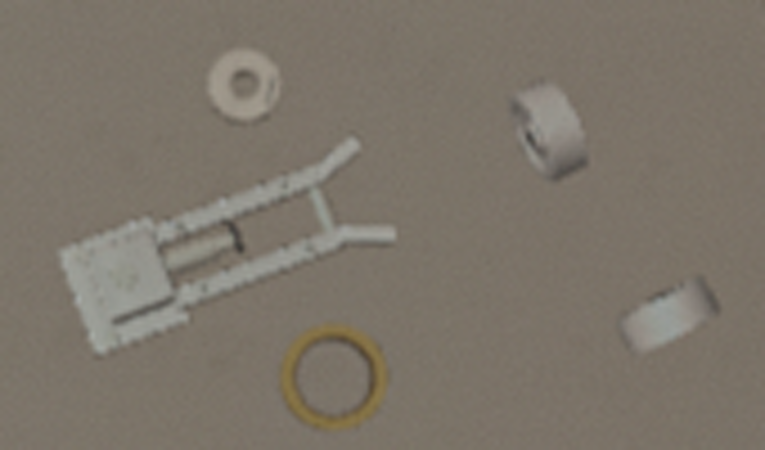

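View pics/sidec.png

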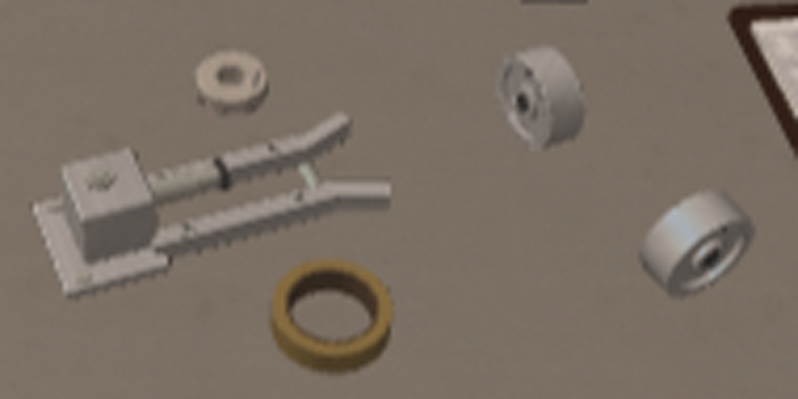

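Crop: A at crop (548,130) lies on the slot line outside the sill at (320,210). Its long (rolling) axis looks turned across the slot, which I didn't expect from the description. I'll measure A's position and yaw in the fixture frame before choosing.

```bash
cat >> h.py <<'E'
from scipy.spatial.transform import Rotation as Ro
def plan(pos,yaw,st=None,roll=np.pi,pitch=0):
    """prints total shift in tool axes (units of 120mm) & rotvec (units of pi) from measured state"""
    st=st or monitor.state();R=Ro.from_euler('xyz',st['ee_rot']);T=Ro.from_euler('xyz',[roll,pitch,yaw])
    d=R.inv().apply(np.array(pos)-st['tcp_pos']);w=(R.inv()*T).as_rotvec()
    print('mm tool',(d*1000).round(1),'share',(d/.12).round(3),'rot deg',np.degrees(w).round(2),'share',(w/np.pi).round(4))
E
python3 - <<'E'
from h import *
im=dict(np.load('last_top.npz'));P=cloud(im)
def rect(m,nm):
    Q=P[m][:,:2].astype(np.float32)
    r=cv2.minAreaRect(Q*1000);b=cv2.boxPoints(r)
    e=[b[1]-b[0],b[2]-b[1]];print(nm,len(Q),np.round(r[0],1),[ (round(float(np.linalg.norm(x)),1),round(float(np.degrees(np.arctan2(x[1],x[0]))),1)) for x in e])
def reg(u0,u1,v0,v1,z0,z1):
    m=np.zeros(P.shape[:2],bool);m[v0:v1,u0:u1]=1;return m&(P[...,2]>z0)&(P[...,2]<z1)
rect(reg(315,350,145,182,.045,.08),'A');rect(reg(345,380,190,225,.045,.08),'B')
rect(reg(220,255,175,218,.044,.056),'block')
# fixture edges: pixels
g=lambda x,y:(210+x/4.5,135+y/4.5)
for n,x,y,z in [('sill1',315,190,.002),('sill2',330,232,.002),('endU',350,143,.016),('endL',393,233,.016),('bendU',322,165,.016),('bendL',342,228,.016),('backU',165,220,.016),('backL',185,293,.016),('anvil',238,238,.03)]:
    print(n,pt(im,*g(x,y),z).round(4))
plan([.47,-.02,.30],2.72)
E
```

```text
A 162 [554.2 -83. ] [(24.1, -64.6), (50.3, 25.4)]
B 159 [ 440.9 -155.7] [(50.8, -62.5), (23.6, 27.5)]
block 235 [457. 173.] [(43.8, -68.1), (44.1, 21.9)]
sill1 [0.5161 0.0581 0.002 ]
sill2 [0.4895 0.0483 0.002 ]
endU [0.5443 0.0375 0.016 ]
endL [0.4879 0.0101 0.016 ]
bendU [0.5299 0.0549 0.016 ]
bendL [0.4904 0.042  0.016 ]
backU [0.4931 0.1526 0.016 ]
backL [0.4477 0.1392 0.016 ]
anvil [0.4811 0.1074 0.03  ]
mm tool [-437.9 -377.7  -64.6] share [-3.649 -3.148 -0.538] rot deg [-0.08 -0.02  0.27] share [-0.0004 -0.0001  0.0015]
```

```bash
python3 - <<'E'
from h import *
im=dict(np.load('last_top.npz'));s=dict(np.load('last_side.npz'))
a=cv2.resize(im['color'][90:260,0:190],None,fx=3,fy=3,interpolation=cv2.INTER_CUBIC)
cv2.imwrite('pics/topl.png',a)
a=cv2.resize(s['color'][170:214,315:360],None,fx=10,fy=10,interpolation=cv2.INTER_CUBIC);cv2.imwrite('pics/sideA.png',a)
E
```

```text
(no output)
```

View pics/topl.png

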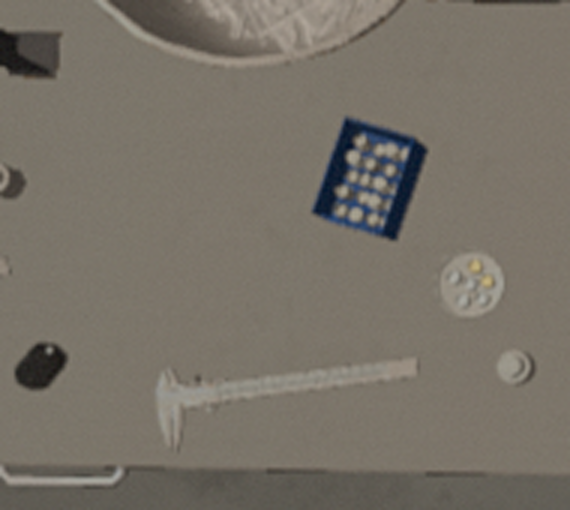

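View pics/sideA.png

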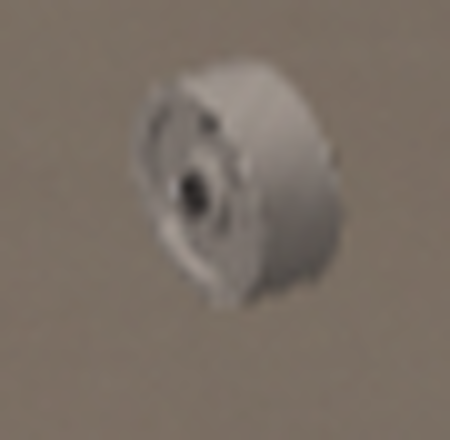

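The left side of the bench has no further disc (only dish, master, caliper and bin), so A at (332,163) is the pulley. It is farthest left, 145 mm outside the sill and 3 mm off line. Its axle points along the slot, though, so it has to be turned by about 86° before it can roll. Next I'll check shelf clearance and plan the approach.

```bash
python3 - <<'E'
from h import *
im=dict(np.load('last_top.npz'));P=cloud(im)
for u,v in((300,80),(330,88),(345,110),(345,120),(250,80)):print(u,v,P[v,u].round(3))
plan([.554,-.083,.20],np.radians(115.4))
E
```

```text
300 80 [0.695 0.037 0.274]
330 88 [ 0.676 -0.029  0.28 ]
345 110 [ 0.682 -0.103  0.112]
345 120 [ 0.682 -0.125  0.022]
250 80 [0.693 0.148 0.273]
mm tool [-540.3 -401.2   35.4] share [-4.502 -3.343  0.295] rot deg [-8.000e-02  1.000e-02  4.072e+01] share [-4.000e-04  1.000e-04  2.262e-01]
```

play_rows:
  targets:
    - [-0.15, -0.11, 0, 0, 0, 0]
    - [-0.28, -0.21, 0, 0, 0, 0]
    - [-0.28, -0.21, 0, 0, 0, 0]
    - [-0.28, -0.21, 0, 0, 0, 0]
    - [-0.28, -0.21, 0, 0, 0, 0]
    - [-0.28, -0.21, 0, 0, 0, 0]
    - [-0.28, -0.21, 0, 0, 0, 0]
    - [-0.28, -0.21, 0, 0, 0, 0]
    - [-0.28, -0.21, 0, 0, 0, 0]
    - [-0.28, -0.21, 0, 0, 0, 0]
    - [-0.28, -0.21, 0, 0, 0, 0]
    - [-0.28, -0.21, 0, 0, 0, 0]
  jaw: -1

```text
time: 1.35
tcp_pos: [0.4599, 0.0788, 0.2356]
ee_rot: [3.141, -0.0, 2.725]
wrist_force: [1.5, 0.0, 0.3]
width: 0.0932
```

play_rows:
  targets:
    - [-0.28, -0.21, 0, 0, 0, 0]
    - [-0.28, -0.21, 0, 0, 0, 0]
    - [-0.28, -0.21, 0, 0, 0, 0]
    - [-0.28, -0.21, 0, 0, 0, 0]
    - [-0.14, -0.1, 0, 0, 0, 0]
    - [0, 0, 0.05, 0, 0, 0.045]
    - [0, 0, 0.05, 0, 0, 0.045]
    - [0, 0, 0.05, 0, 0, 0.045]
    - [0, 0, 0.05, 0, 0, 0.045]
    - [0, 0, 0.05, 0, 0, 0.045]
    - [0, 0, 0, 0, 0, 0]
    - [0, 0, 0, 0, 0, 0]

```text
time: 2.55
tcp_pos: [0.552, -0.0838, 0.2055]
ee_rot: [-3.141, -0.0, 2.022]
wrist_force: [0.2, 1.0, 0.3]
width: 0.093
```

```bash
python3 - <<'E'
from h import *
s=monitor.state();print(s['time'],s['tcp_pos'],s['ee_rot'],s['joints'],s['wrist_force'])
im=grab('wrist','w1.png')
plan([.554,-.083,.12],np.radians(115.4))
E
```

```text
2.55 [ 0.55196608 -0.08384555  0.2055083 ] [-3.14114150e+00 -3.80397468e-04  2.02179623e+00] [-3.50499704e-01  2.95510919e-01  1.56042269e+00 -6.19840943e-05
  1.28624615e+00 -8.01482271e-01] [0.23036462 1.04774077 0.33492665]
mm tool [-0.   2.1 85.8] share [-0.     0.017  0.715] rot deg [0.   0.   0.42] share [0.     0.     0.0023]
```

View pics/w1.png

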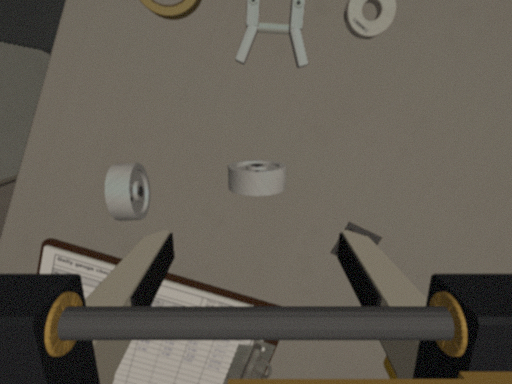

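The wrist view shows pulley A at (257,178) with its face and hub towards the fixture mouth (sill at (273,28)). So it does stand across the slot. I'll refine pulley and fixture poses from this view.

```bash
python3 - <<'E'
from h import *
im=dict(np.load('last_wrist.npz'));P=cloud(im)
def rect(m,nm):
    Q=P[m][:,:2].astype(np.float32)
    r=cv2.minAreaRect(Q*1000);b=cv2.boxPoints(r)
    e=[b[1]-b[0],b[2]-b[1]];print(nm,len(Q),np.round(r[0],1),[ (round(float(np.linalg.norm(x)),1),round(float(np.degrees(np.arctan2(x[1],x[0]))),1)) for x in e])
def reg(u0,u1,v0,v1,z0,z1):
    m=np.zeros(P.shape[:2],bool);m[v0:v1,u0:u1]=1;return m&(P[...,2]>z0)&(P[...,2]<z1)
for z in(.02,.04,.05,.055):rect(reg(210,300,140,215,z,.08),'A')
print(np.percentile(P[reg(210,300,140,215,.02,.1)][:,2],[50,99]), np.median(P[100:130,180:300,2]))
a=cv2.resize(im['color'][0:70,225:320],None,fx=8,fy=8,interpolation=cv2.INTER_CUBIC);cv2.imwrite('pics/w1c.png',a)
E
```

```text
A 1719 [550.3 -83. ] [(24.6, -64.1), (59.1, 25.9)]
A 1461 [550.7 -83. ] [(24.3, -64.0), (56.5, 26.0)]
A 1170 [550.8 -82.9] [(24.3, -64.0), (46.6, 26.0)]
A 881 [550.4 -83.1] [(24.3, -64.4), (35.7, 25.6)]
[0.05521241 0.06130434] 0.0005378779056576244
```

View pics/w1c.png

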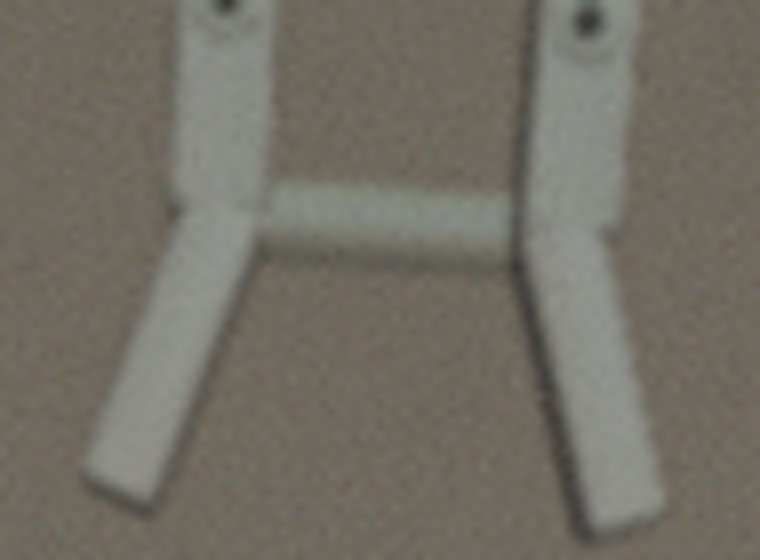

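```bash
python3 - <<'E'
from h import *
im=dict(np.load('last_wrist.npz'))
g=lambda x,y:(225+(x-3.5)/8,(y-3.5)/8)
L=[pt(im,*g(x,y),.016) for x,y in((272,10),(266,195))];R=[pt(im,*g(x,y),.016) for x,y in((540,10),(526,225))]
Lt=[pt(im,*g(x,y),.016) for x,y in((180,10),(175,190))];Rt=[pt(im,*g(x,y),.016) for x,y in((636,10),(620,215))]
for q in(L,R,Lt,Rt):
    d=q[0]-q[1];print(q[0].round(4),q[1].round(4),np.degrees(np.arctan2(d[1],d[0])).round(1))
print('sillmid',pt(im,*g(392,222),.002).round(4))
n=np.array([np.cos(np.radians(111.9)),np.sin(np.radians(111.9))]);y=np.array([-n[1],n[0]])
for s in ([.5028,.0532],pt(im,*g(392,222),.002)[:2],L[1][:2],R[1][:2],Lt[1][:2],Rt[1][:2]):
    print('pulley lateral/along rel',(np.array([.5505,-.083])-s)@y*1000,(np.array([.5505,-.083])-s)@n*1000)
plan([.5505,-.083,.10],np.radians(115.8));plan([.5505,-.083,.028],np.radians(115.8))
E
```

```text
[0.4808 0.065  0.016 ] [0.4886 0.0473 0.016 ] 113.9
[0.5088 0.0785 0.016 ] [0.5178 0.0578 0.016 ] 113.5
[0.4711 0.0603 0.016 ] [0.4787 0.0431 0.016 ] 113.6
[0.5188 0.0834 0.016 ] [0.5273 0.0636 0.016 ] 113.3
sillmid [0.5029 0.0537 0.002 ]
pulley lateral/along rel 6.543146675846746 -144.16281500989894
pulley lateral/along rel 6.794891848429495 -144.6311100289725
pulley lateral/along rel -8.840651911509518 -143.94968749719985
pulley lateral/along rel 22.172758561447793 -142.84923289442705
pulley lateral/along rel -19.617249419117716 -143.7483244885301
pulley lateral/along rel 33.18303188023019 -144.6762322790634
mm tool [  1.5  -1.1 105.8] share [ 0.013 -0.009  0.882] rot deg [0.   0.   0.02] share [0.     0.     0.0001]
mm tool [  1.5  -1.1 177.8] share [ 0.013 -0.009  1.482] rot deg [0.   0.   0.02] share [0.     0.     0.0001]
```

play_rows:
  targets:
    - [0.01, -0.01, 0.15, 0, 0, 0]
    - [0, 0, 0.25, 0, 0, 0]
    - [0, 0, 0.25, 0, 0, 0]
    - [0, 0, 0.25, 0, 0, 0]
    - [0, 0, 0.25, 0, 0, 0]
    - [0, 0, 0.2, 0, 0, 0]
    - [0, 0, 0.12, 0, 0, 0]
    - [0, 0, 0, 0, 0, 0]
    - [0, 0, 0, 0, 0, 0]

```text
time: 3.5
tcp_pos: [0.5509, -0.0834, 0.0297]
ee_rot: [3.141, 0.0, 2.019]
wrist_force: [0.7, 1.0, 1.2]
width: 0.0924
```

```bash
python3 - <<'E'
from h import *
s=monitor.state();print(s['time'],s['tcp_pos'],s['ee_rot'],s['wrist_force'])
im=grab('wrist','w2.png')
plan([.5505,-.083,.028],np.radians(115.8))
E
```

```text
3.5 [ 0.55089828 -0.08344924  0.02970182] [3.14132612e+00 2.74309879e-04 2.01935925e+00] [0.69361132 0.95042978 1.24781142]
mm tool [ 0.9 -0.5  2.3] share [ 0.008 -0.004  0.019] rot deg [ 0.07  0.07 -0.12] share [ 0.0004  0.0004 -0.0007]
```

View pics/w2.png

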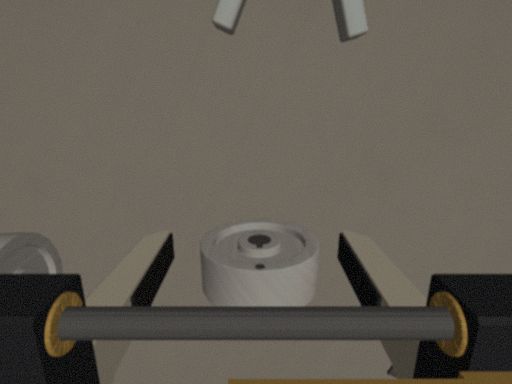

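The pulley (200–318 columns) stands centred between the open fingers, dimple at (260,266). Closing gently.

play_rows:
  targets:
    - [0.01, 0, 0.01, 0, 0, 0]
    - [0, 0, 0, 0, 0, 0]
    - [0, 0, 0, 0, 0, 0]
    - [0, 0, 0, 0, 0, 0]
    - [0, 0, 0, 0, 0, 0]
    - [0, 0, 0, 0, 0, 0]
    - [0, 0, 0, 0, 0, 0]
    - [0, 0, 0, 0, 0, 0]
  jaw: 1
  force: 6

```text
time: 4.35
tcp_pos: [0.5502, -0.0823, 0.0283]
ee_rot: [3.141, 0.0, 2.018]
wrist_force: [0.1, 0.9, 3.2]
width: 0.0596
```

```bash
python3 - <<'E'
from h import *
s=monitor.state();print(s['time'],s['tcp_pos'],s['ee_rot'],s['wrist_force'],s['width'])
E
```

```text
4.35 [ 0.55024493 -0.08230062  0.02831932] [3.14112110e+00 4.07291729e-04 2.01792204e+00] [0.10629161 0.91258047 3.2263452 ] 0.05963038283418081
```

play_rows:
  targets:
    - [0, 0, 0, 0, 0, -0.02]
    - [0, 0, 0, 0, 0, -0.035]
    - [0, 0, 0, 0, 0, -0.035]
    - [0, 0, 0, 0, 0, -0.035]
    - [0, 0, 0, 0, 0, -0.035]
    - [0, 0, 0, 0, 0, -0.035]
    - [0, 0, 0, 0, 0, -0.035]
    - [0, 0, 0, 0, 0, -0.035]
    - [0, 0, 0, 0, 0, -0.035]
    - [0, 0, 0, 0, 0, -0.035]
    - [0, 0, 0, 0, 0, -0.035]
    - [0, 0, 0, 0, 0, -0.035]

```text
time: 5.55
tcp_pos: [0.5502, -0.0825, 0.0283]
ee_rot: [-3.141, 0.0, -2.988]
wrist_force: [0.8, 0.6, 2.4]
width: 0.0599
```

```bash
python3 - <<'E'
from h import *
s=monitor.state();print(s['time'],s['tcp_pos'],s['ee_rot'],s['joints'],s['wrist_force'],s['width'])
im=grab('wrist','w3.png');grab('top','t3.png')
plan([.5565,-.0798,.0285],np.radians(202.2))
E
```

```text
5.55 [ 0.55018298 -0.08250932  0.0282906 ] [-3.14109592e+00  3.92101594e-04 -2.98841667e+00] [-3.49200623e-01  4.90914963e-01  1.76065905e+00 -3.17430088e-04
  8.89435835e-01 -2.07297298e+00] [0.81165221 0.61394483 2.42603231] 0.0598839711657611
mm tool [-6.6  1.7 -0.2] share [-0.055  0.014 -0.002] rot deg [ -0.03   0.02 -13.62] share [-0.0002  0.0001 -0.0757]
```

View pics/w3.png

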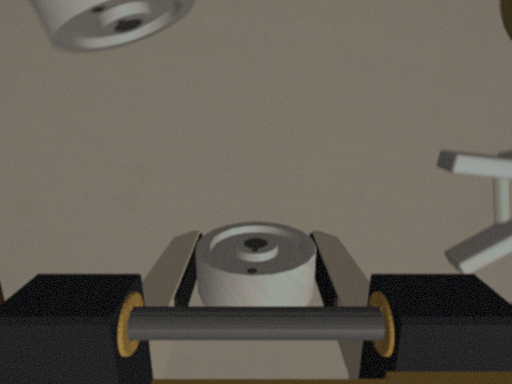

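play_rows:
  targets:
    - [0, 0, 0, 0, 0, -0.035]
    - [0, 0, 0, 0, 0, -0.03]
    - [0, 0, 0, 0, 0, -0.01]
    - [-0.015, 0, 0, 0, 0, 0]
    - [-0.02, 0, 0, 0, 0, 0]
    - [-0.02, 0, 0, 0, 0, 0]
    - [0, 0, 0, 0, 0, 0]
    - [0, 0, 0, 0, 0, 0]

```text
time: 6.45
tcp_pos: [0.5561, -0.0797, 0.028]
ee_rot: [3.142, -0.0, -2.758]
wrist_force: [-2.1, -1.3, 4.7]
width: 0.0598
```

play_rows:
  targets:
    - [0, 0, 0, 0, 0, 0]
    - [0, 0, 0, 0, 0, 0]
    - [0, 0, 0, 0, 0, 0]
    - [0, 0, 0, 0, 0, 0]
    - [0, 0, 0, 0, 0, 0]
  jaw: -1

```text
time: 6.95
tcp_pos: [0.5561, -0.0797, 0.0279]
ee_rot: [3.141, -0.0, -2.757]
wrist_force: [-0.8, -0.3, -0.2]
width: 0.0919
```

```bash
python3 - <<'E'
from h import *
s=monitor.state();print(s['time'],s['tcp_pos'],s['ee_rot'],s['joints'],s['wrist_force'],s['width'])
im=grab('wrist','w4.png')
E
```

```text
6.95 [ 0.55606311 -0.07969303  0.02794238] [ 3.14144919e+00 -4.57240203e-05 -2.75733663e+00] [-3.40940641e-01  4.99165798e-01  1.74646771e+00  9.86556057e-05
  8.96088529e-01 -2.29605462e+00] [-0.75625356 -0.26548268 -0.22555399] 0.0918621862901191
```

View pics/w4.png

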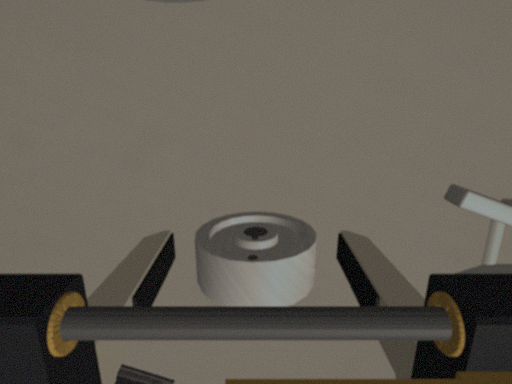

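play_rows:
  targets:
    - [0, 0, -0.1, 0, 0, 0]
    - [0, 0, -0.22, 0, 0, 0]
    - [0, 0, -0.28, 0, 0, 0]
    - [0, 0, -0.28, 0, 0, 0]
    - [0, 0.1, -0.28, 0, 0, 0]
    - [0, 0.28, -0.28, 0, 0, 0]
    - [0, 0.28, 0, 0, 0, 0.03]
    - [0.03, 0.28, 0, 0, 0, 0.045]
    - [0.07, 0.25, 0, 0, 0, 0.045]
    - [0, 0, 0, 0, 0, 0.045]
    - [0, 0, 0, 0, 0, 0.045]
    - [0, 0, 0, 0, 0, 0.045]

```text
time: 8.2
tcp_pos: [0.5004, 0.0537, 0.202]
ee_rot: [3.141, 0.001, 2.72]
wrist_force: [-0.2, -0.6, -0.0]
width: 0.0931
```

play_rows:
  targets:
    - [0, 0, 0, 0, 0, 0.045]
    - [0, 0, 0, 0, 0, 0.045]
    - [0, 0, 0, 0, 0, 0.045]
    - [0, 0, 0, 0, 0, 0.045]
    - [0, 0, 0, 0, 0, 0.045]
    - [0, 0, 0, 0, 0, 0.02]
    - [0, 0, 0, 0, 0, 0]
    - [0, 0, 0, 0, 0, 0]
  jaw: 1

```text
time: 9.0
tcp_pos: [0.5006, 0.0532, 0.2015]
ee_rot: [3.141, 0.0, 1.957]
wrist_force: [0.4, 0.4, -1.0]
width: 0.0336
```

```bash
python3 - <<'E'
from h import *
s=monitor.state();print(s['time'],s['tcp_pos'],s['ee_rot'],s['joints'],s['wrist_force'],s['width'])
im=grab('wrist','w5.png')
plan([.503,.053,.2],np.radians(112))
E
```

```text
9.0 [0.50061685 0.05323432 0.2014919 ] [3.14090674e+00 3.95013544e-04 1.95698828e+00] [-1.15951939e-01  2.01387167e-01  1.69677494e+00 -1.70232491e-05
  1.24263918e+00 -5.02138550e-01] [ 0.44727009  0.38288565 -0.9693415 ] 0.03357973675158325
mm tool [-1.2  2.1  1.4] share [-0.01   0.018  0.011] rot deg [0.03 0.02 0.12] share [0.0002 0.0001 0.0007]
```

View pics/w5.png

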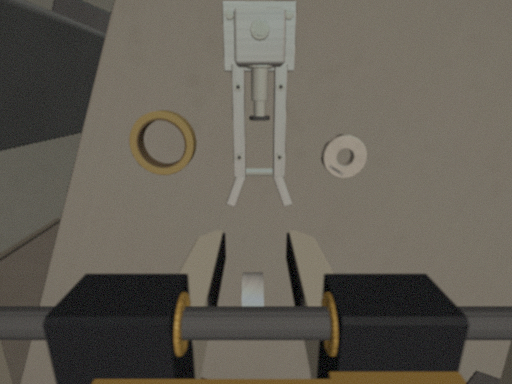

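The wrist view shows the fixture straight up the picture: block (259,38), anvil head (260,117), sill (260,171), pulley at (252,285) between the fingers. Measuring all of it.

```bash
python3 - <<'E'
from h import *
im=dict(np.load('last_wrist.npz'));P=cloud(im);Z=P[...,2]
g=cv2.cvtColor(im['color'],cv2.COLOR_BGR2GRAY).astype(int)
# cheeks: z mask
m=(Z>.010)&(Z<.022);L=[];R=[]
for v in range(82,165,4):
    r=np.where(m[v,225:300])[0]+225
    row=P[v]
    l=r[r<260];q=r[r>260]
    if len(l)>2 and len(q)>2: L.append((l.min(),l.max()));R.append((q.min(),q.max()));vv=v; 
    if v%16==2 and len(l): print(v,l.min(),l.max(),q.min(),q.max())
n=[];C=[]
for v in range(82,165,4):
    r=np.where(m[v,225:300])[0]+225;l=r[r<260];q=r[r>260]
    if len(l)>2 and len(q)>2: C.append((pt(im,l.min()-.5,v,.016)+pt(im,q.max()+.5,v,.016))/2); 
C=np.array(C)[:,:2];mu=C.mean(0);d=np.linalg.svd(C-mu)[2][0];d*=np.sign(d[1])
print('centre line',mu,np.degrees(np.arctan2(d[1],d[0])))
def rect(m,nm):
    Q=P[m][:,:2].astype(np.float32);r=cv2.minAreaRect(Q*1000);b=cv2.boxPoints(r);e=[b[1]-b[0],b[2]-b[1]]
    print(nm,len(Q),np.round(r[0],1),[(round(float(np.linalg.norm(x)),1),round(float(np.degrees(np.arctan2(x[1],x[0]))),1)) for x in e]);return np.array(r[0])/1000
def reg(u0,u1,v0,v1,z0,z1):
    k=np.zeros(P.shape[:2],bool);k[v0:v1,u0:u1]=1;return k&(Z>z0)&(Z<z1)
b=rect(reg(230,290,0,75,.045,.055),'block')
p=rect(reg(235,275,268,306,.04,.066),'pulley')
sill=pt(im,260,171,.002)[:2]
dirs=np.array([np.cos(np.radians(112)),np.sin(np.radians(112))])
for nm,D in(('fit',d),('112',dirs)):
    Y=np.array([-D[1],D[0]])
    for k,q in(('sill',sill),('block',b),('pulley',p),('C',mu)):print(nm,k,((q-sill)@D*1000).round(1),((q-mu)@Y*1000).round(1))
print(b,p)
for v in range(108,124):print(v,P[v,260].round(4),g[v,260],end='; ')
a=cv2.resize(im['color'][55:185,220:300],None,fx=4.6,fy=4.6,interpolation=cv2.INTER_CUBIC);cv2.imwrite('pics/w5c.png',a)
a=cv2.resize(im['color'][260:312,220:300],None,fx=8,fy=8,interpolation=cv2.INTER_CUBIC);cv2.imwrite('pics/w5p.png',a)
E
```

```text
82 232 243 274 286
98 232 244 274 285
114 233 244 274 285
130 233 244 274 285
146 233 244 274 284
162 234 244 273 284
centre line [0.48165598 0.1039959 ] 112.29324216201435
block 2581 [453.5 173.1] [(43.8, -68.3), (43.9, 21.7)]
pulley 539 [542.1 -63.7] [(18.6, -68.7), (23.7, 21.3)]
fit sill 0.0 -1.3
fit block 128.4 -0.1
fit pulley -124.2 7.7
fit C 53.8 0.0
112 sill 0.0 -1.6
112 block 128.4 0.2
112 pulley -124.3 6.8
112 C 53.8 0.0
[0.45348938 0.17308058] [ 0.5420661  -0.06367213]
108 [0.4767 0.1183 0.0362] 140; 109 [0.4771 0.1174 0.0352] 137; 110 [0.4774 0.1166 0.0353] 142; 111 [0.4777 0.1158 0.0363] 142; 112 [0.4781 0.1149 0.0368] 142; 113 [0.4784 0.114  0.0359] 140; 114 [0.4788 0.1132 0.0359] 142; 115 [0.4792 0.1123 0.0359] 131; 116 [0.4793 0.1117 0.0409] 108; 117 [0.4797 0.1108 0.039 ] 73; 118 [0.48   0.11   0.0406] 58; 119 [0.4804 0.1092 0.0406] 67; 120 [0.4808 0.1082 0.0392] 84; 121 [ 4.828e-01  1.047e-01 -2.000e-04] 109; 122 [ 4.832e-01  1.037e-01 -4.000e-04] 112; 123 [ 4.836e-01  1.028e-01 -2.000e-04] 112;
```

View pics/w5c.png

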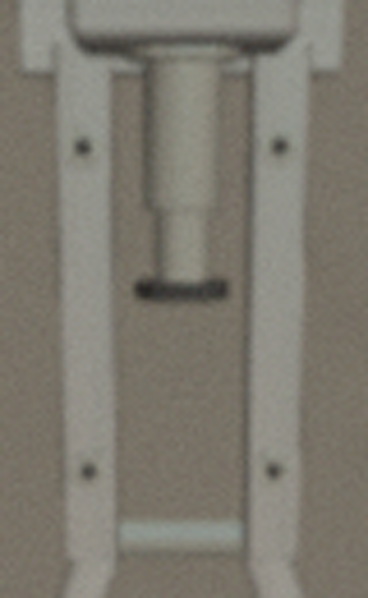

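View pics/w5p.png

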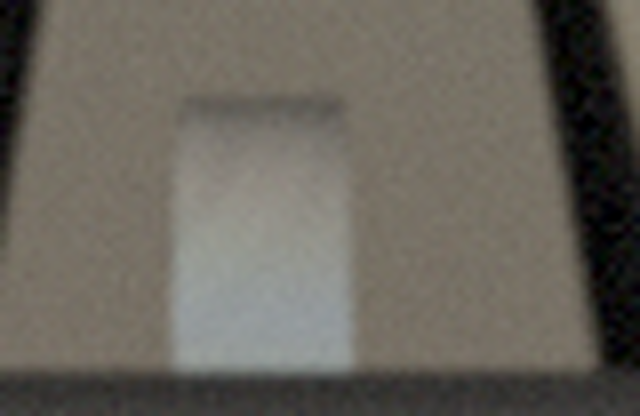

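```bash
python3 - <<'E'
from h import *
im=grab('top','t6.png');grab('side','s6.png');P=cloud(im);Z=P[...,2]
a=cv2.resize(im['color'][120:225,200:370],None,fx=4.5,fy=4.5,interpolation=cv2.INTER_CUBIC);cv2.imwrite('pics/t6c.png',a)
E
```

```text
(no output)
```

View pics/t6c.png

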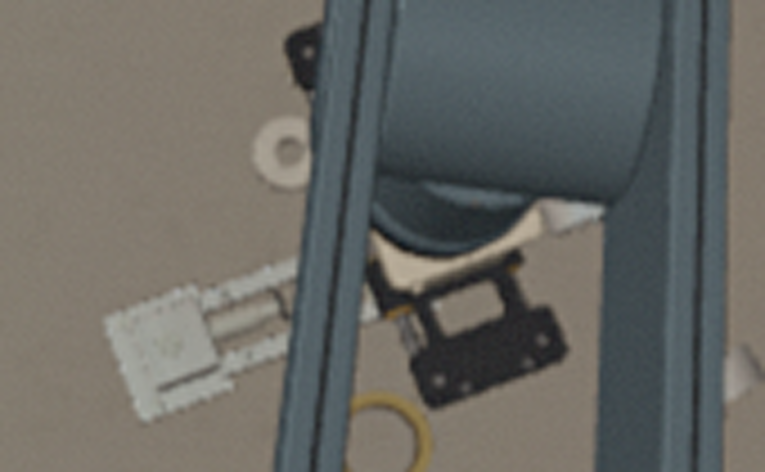

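View pics/s6.png

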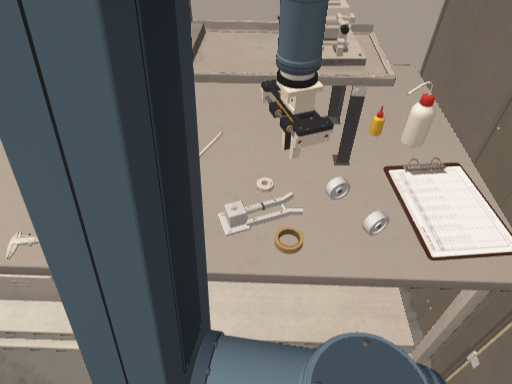

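```bash
python3 - <<'E'
from h import *
D=np.array([np.cos(np.radians(112)),np.sin(np.radians(112))]);Y=np.array([-D[1],D[0]]);mu=np.array([.48166,.104])
S=dict(np.load('last_side.npz'));W=dict(np.load('last_wrist.npz'))
for nm,im,rp,rb in(('side',S,(322,354,172,204),(220,250,198,230)),('wrist',W,(235,275,262,308),(230,290,0,75))):
    P=cloud(im)
    for k,(u0,u1,v0,v1),z0 in(('pul',rp,.008),('blk',rb,.03)):
        Q=P[v0:v1,u0:u1].reshape(-1,3);Q=Q[(Q[:,2]>z0)&(Q[:,2]<.064)]
        l=(Q[:,:2]-mu)@Y*1000;a=(Q[:,:2]-mu)@D*1000+53.8
        print(nm,k,len(Q),'lat',np.percentile(l,[2,10,50,90,98]).round(1),'along',np.percentile(a,[2,50,98]).round(1),'z',Q[:,2].max())
a=cv2.resize(S['color'][165:240,210:360],None,fx=5,fy=5,interpolation=cv2.INTER_CUBIC);cv2.imwrite('pics/s6c.png',a)
E
```

```text
side pul 393 lat [-3.1  0.4 15.6 19.9 20.8] along [-169.  -137.  -113.9] z 0.061394897965257655
side blk 383 lat [-17.8 -12.9   8.2  22.8  23.7] along [ 98.8 130.5 150.9] z 0.061489825737776616
wrist pul 751 lat [-4.9 -2.9  6.8 16.4 18.4] along [-132.7 -119.9 -113.7] z 0.05912992174364451
wrist blk 3116 lat [-20.5 -16.7   0.5  17.4  21.1] along [101.7 127.  149.1] z 0.06288910505247852
```

View pics/s6c.png

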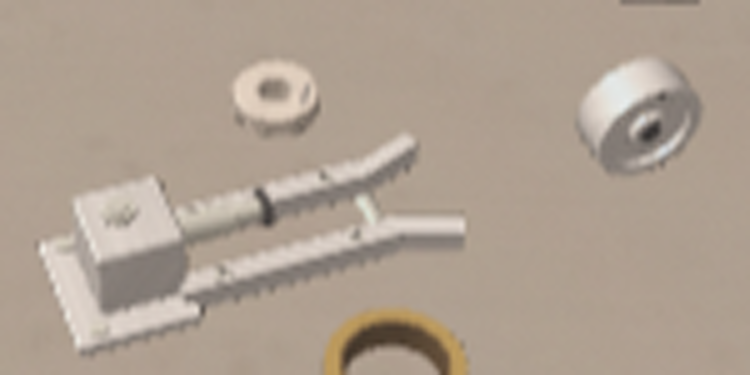

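Side and wrist views agree: the pulley now stands straight (about 0.5°) but still 7 mm off line. It evidently slipped in the soft grip when I shifted it. I'll regrip it more firmly, centred on it, and shift again.

play_rows:
  targets:
    - [-0.15, 0, 0, 0, 0, 0]
    - [-0.3, -0.02, 0, 0, 0, 0]
    - [-0.3, -0.025, 0, 0, 0, 0]
    - [-0.3, 0, 0, 0, 0, 0]
    - [-0.15, 0, 0, 0, 0, -0.035]
    - [0, 0, 0, 0, 0, -0.045]
    - [0, 0, 0, 0, 0, -0.045]
    - [0, 0, 0, 0, 0, -0.045]
    - [0, 0, 0, 0, 0, -0.045]
    - [0, 0, 0, 0, 0, -0.045]
    - [0, 0, 0, 0, 0, -0.045]
    - [0, 0, 0, 0, 0, -0.045]
  jaw: -1

```text
time: 10.35
tcp_pos: [0.5495, -0.0823, 0.2008]
ee_rot: [3.142, -0.0, 3.061]
wrist_force: [-0.1, 0.9, -0.2]
width: 0.0928
```

play_rows:
  targets:
    - [0, 0, 0, 0, 0, -0.045]
    - [0, 0, 0, 0, 0, -0.045]
    - [0, 0, 0, 0, 0, -0.045]
    - [0, 0, 0, 0, 0, -0.015]
    - [0, 0, 0, 0, 0, 0]

```text
time: 10.85
tcp_pos: [0.5495, -0.0822, 0.2008]
ee_rot: [3.141, -0.0, -2.756]
wrist_force: [0.3, 0.2, -0.0]
width: 0.0931
```

```bash
python3 - <<'E'
from h import *
s=monitor.state();print(s['time'],s['tcp_pos'],s['ee_rot'],s['joints'],s['wrist_force'],s['width'])
im=grab('wrist','w7.png');P=cloud(im)
plan([.5493,-.082,.028],np.radians(202))
D=np.array([np.cos(np.radians(112)),np.sin(np.radians(112))]);Y=np.array([-D[1],D[0]]);mu=np.array([.48166,.104])
Q=P[100:260,150:360].reshape(-1,3);Q=Q[(Q[:,2]>.04)&(Q[:,2]<.064)];r=cv2.minAreaRect((Q[:,:2]*1000).astype(np.float32));print(r)
c=np.array(r[0])/1000;print((c-mu)@Y*1000,(c-mu)@D*1000+53.8)
E
```

```text
10.85 [ 0.54952605 -0.08224865  0.20082497] [ 3.14147985e+00 -1.52729051e-04 -2.75635393e+00] [-3.49310016e-01  2.94328676e-01  1.57406332e+00 -1.95054111e-05
  1.27338961e+00 -2.30533934e+00] [ 0.25966689  0.16960231 -0.02777561] 0.09314098496077745
mm tool [1.000e-01 3.000e-01 1.728e+02] share [1.00e-03 2.00e-03 1.44e+00] rot deg [ 0.01 -0.01 -0.03] share [ 0.     -0.     -0.0001]
((549.2095336914062, -82.21314239501953), (24.725223541259766, 56.60484313964844), 22.241182327270508)
7.125833899683278 -144.15831983977932
```

View pics/w7.png

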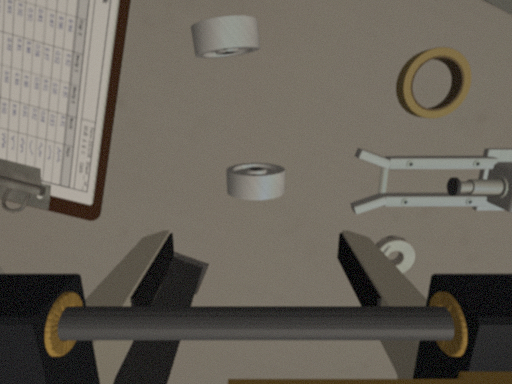

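Wrist view: pulley (256,181) directly below the TCP, lateral +7.1 mm, straight. Descending.

play_rows:
  targets:
    - [0, 0, 0.15, 0, 0, 0]
    - [0, 0, 0.25, 0, 0, 0]
    - [0, 0, 0.25, 0, 0, 0]
    - [0, 0, 0.25, 0, 0, 0]
    - [0, 0, 0.25, 0, 0, 0]
    - [0, 0, 0.2, 0, 0, 0]
    - [0, 0, 0.085, 0, 0, 0]
    - [0, 0, 0, 0, 0, 0]
    - [0, 0, 0, 0, 0, 0]
    - [0, 0, 0, 0, 0, 0]
    - [0, 0, 0, 0, 0, 0]

```text
time: 12.0
tcp_pos: [0.5505, -0.0826, 0.03]
ee_rot: [-3.14, 0.002, -2.757]
wrist_force: [-0.4, -0.1, 0.5]
width: 0.0931
```

play_rows:
  targets:
    - [0, 0, 0, 0, 0, 0]
    - [0, 0, 0, 0, 0, 0]
    - [0, 0, 0, 0, 0, 0]
    - [0, 0, 0, 0, 0, 0]
    - [0, 0, 0, 0, 0, 0]
    - [0, 0, 0, 0, 0, 0]
  jaw: 1
  force: 15

```text
time: 12.6
tcp_pos: [0.5496, -0.0823, 0.0287]
ee_rot: [3.142, -0.0, -2.757]
wrist_force: [-0.0, 0.1, 1.8]
width: 0.0598
```

play_rows:
  targets:
    - [0, 0, 0, 0, 0, 0]
    - [-0.015, 0, 0, 0, 0, 0]
    - [-0.015, 0, 0, 0, 0, 0]
    - [-0.015, 0, 0, 0, 0, 0]
    - [-0.014, 0, 0, 0, 0, 0]
    - [0, 0, 0, 0, 0, 0]
    - [0, 0, 0, 0, 0, 0]

```text
time: 13.3
tcp_pos: [0.5563, -0.0795, 0.0287]
ee_rot: [-3.142, 0.0, -2.757]
wrist_force: [-1.4, -0.8, 1.7]
width: 0.0596
```

play_rows:
  targets:
    - [0, 0, 0, 0, 0, 0]
    - [0, 0, 0, 0, 0, 0]
    - [0, 0, 0, 0, 0, 0]
    - [0, 0, 0, 0, 0, 0]
    - [0, 0, 0, 0, 0, 0]
  jaw: -1

```text
time: 13.8
tcp_pos: [0.5562, -0.0796, 0.0286]
ee_rot: [3.142, 0.0, -2.757]
wrist_force: [-0.0, -0.2, -1.1]
width: 0.0915
```

play_rows:
  targets:
    - [0, 0, -0.1, 0, 0, 0]
    - [0, 0, -0.25, 0, 0, 0]
    - [0, 0, -0.3, 0, 0, 0]
    - [0, 0, -0.3, 0, 0, 0]
    - [0, 0, -0.3, 0, 0, 0]
    - [0, 0, -0.15, 0, 0, 0]
    - [0, 0, -0.02, 0, 0, 0]
    - [0, 0, 0, 0, 0, 0]

```text
time: 14.6
tcp_pos: [0.5561, -0.0796, 0.1996]
ee_rot: [-3.141, 0.001, -2.757]
wrist_force: [0.1, -0.1, -0.2]
width: 0.093
```

```bash
python3 - <<'E'
from h import *
s=monitor.state();print(s['time'],s['tcp_pos'],s['ee_rot'],s['wrist_force'],s['width'])
im=grab('wrist','w8.png');P=cloud(im)
D=np.array([np.cos(np.radians(112)),np.sin(np.radians(112))]);Y=np.array([-D[1],D[0]]);mu=np.array([.48166,.104])
Q=P[100:260,150:360].reshape(-1,3);Q=Q[(Q[:,2]>.04)&(Q[:,2]<.064)];r=cv2.minAreaRect((Q[:,:2]*1000).astype(np.float32));print(r)
c=np.array(r[0])/1000;print((c-mu)@Y*1000,(c-mu)@D*1000+53.8)
Q=P[140:220,375:500].reshape(-1,3);Q=Q[(Q[:,2]>.01)&(Q[:,2]<.022)];l=(Q[:,:2]-mu)@Y*1000;a=(Q[:,:2]-mu)@D*1000+53.8
for a0 in(5,25,45):
    k=(a>a0)&(a<a0+20);print(a0,k.sum(),np.percentile(l[k],[1,99]) if k.sum() else 0)
E
```

```text
14.6 [ 0.55611101 -0.07957621  0.19958725] [-3.14084121e+00  8.71150018e-04 -2.75725187e+00] [ 0.10980253 -0.09640376 -0.20862306] 0.09296698628482726
((556.0953979492188, -79.42952728271484), (24.66570281982422, 56.803653717041016), 22.319456100463867)
-0.3013888395004465 -144.15688700266583
5 443 [-25.60818209  27.10394226]
25 443 [-25.73486936  27.21442754]
45 448 [-25.87936435  27.21527615]
```

View pics/w8.png

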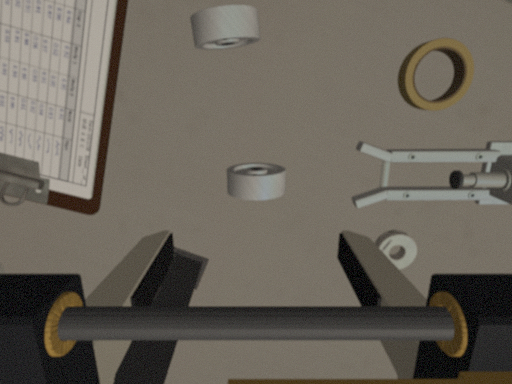

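Pulley now within about 1 mm of the slot's centre line (fixture centre reads +0.7, pulley −0.3) and straight to about 0.3°. Next I go behind it with shut fingers, keeping this yaw so the gripper body clears the shelf post.

```bash
python3 - <<'E'
from h import *
d=np.load('last_top.npz')
import glob
S=dict(np.load('last_side.npz'));P=cloud(S)
m=(P[...,2]>.03)&(P[...,2]<.24)&(P[...,0]>.6)&(P[...,0]<.75)&(P[...,1]>-.2)&(P[...,1]<-.03)
Q=P[m];print(len(Q),np.percentile(Q,[1,50,99],axis=0).round(3))
plan([.5794,-.1393,.037],np.radians(202))
E
```

```text
936 [[ 0.674 -0.133  0.034]
 [ 0.678 -0.115  0.147]
 [ 0.682 -0.098  0.238]]
mm tool [  0.2 -64.6 161.4] share [ 0.002 -0.538  1.345] rot deg [ 0.04 -0.04  0.02] share [ 0.0002 -0.0002  0.0001]
```

play_rows:
  targets:
    - [0, -0.15, 0, 0, 0, 0]
    - [0, -0.2, 0, 0, 0, 0]
    - [0, -0.2, 0, 0, 0, 0]
    - [0, 0, 0.02, 0, 0, 0]
    - [0, 0, 0, 0, 0, 0]
    - [0, 0, 0, 0, 0, 0]
    - [0, 0, 0, 0, 0, 0]
    - [0, 0, 0, 0, 0, 0]
    - [0, 0, 0, 0, 0, 0]
    - [0, 0, 0, 0, 0, 0]
  jaw: 1

```text
time: 15.65
tcp_pos: [0.5809, -0.1405, 0.1969]
ee_rot: [-3.141, 0.0, -2.757]
wrist_force: [0.5, -0.1, 0.1]
width: 0.0177
```

```bash
python3 - <<'E'
from h import *
s=monitor.state();print(s['time'],s['tcp_pos'],s['ee_rot'],s['wrist_force'],s['width'])
im=grab('wrist','w9.png')
plan([.5794,-.1393,.037],np.radians(202))
E
```

```text
15.65 [ 0.58087155 -0.14045442  0.19691762] [-3.14134510e+00  2.67644701e-04 -2.75680963e+00] [ 0.45835607 -0.12858456  0.12033951] 0.017651078276100286
mm tool [  0.9   1.8 159.9] share [0.008 0.015 1.332] rot deg [-0.02  0.01  0.04] share [-0.0001  0.0001  0.0002]
```

View pics/w9.png

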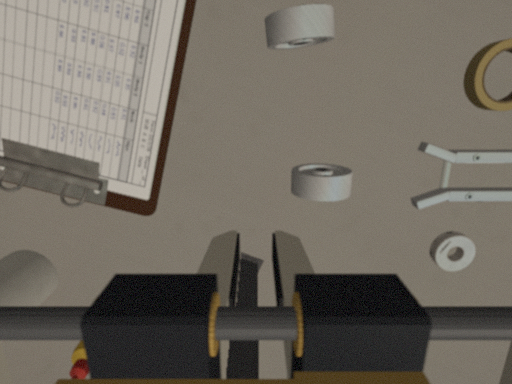

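play_rows:
  targets:
    - [0.008, 0, 0.12, 0, 0, 0]
    - [0, 0, 0.22, 0, 0, 0]
    - [0, 0, 0.22, 0, 0, 0]
    - [0, 0, 0.22, 0, 0, 0]
    - [0, 0, 0.22, 0, 0, 0]
    - [0, 0, 0.2, 0, 0, 0]
    - [0, 0, 0.13, 0, 0, 0]
    - [0, 0, 0, 0, 0, 0]
    - [0, 0, 0, 0, 0, 0]
    - [0, 0, 0, 0, 0, 0]

```text
time: 16.7
tcp_pos: [0.5809, -0.1416, 0.0383]
ee_rot: [-3.14, 0.002, -2.757]
wrist_force: [0.4, 0.4, -0.0]
width: 0.0006
```

```bash
python3 - <<'E'
from h import *
s=monitor.state();print(s['time'],s['tcp_pos'],s['ee_rot'],s['wrist_force'],s['width'])
im=grab('wrist','w10.png');P=cloud(im)
D=np.array([np.cos(np.radians(112)),np.sin(np.radians(112))]);Y=np.array([-D[1],D[0]]);mu=np.array([.48166,.104])
print('tcp lat/along',(s['tcp_pos'][:2]-mu)@Y*1000,(s['tcp_pos'][:2]-mu)@D*1000+53.8)
plan([.5794,-.1393,.037],np.radians(202))
E
```

```text
16.7 [ 0.58087832 -0.14156249  0.03832597] [-3.13996477e+00  1.50340746e-03 -2.75724034e+00] [ 0.41310191  0.37658395 -0.03091415] 0.0005503472337860289
tcp lat/along -0.0042925808844250625 -211.04940952783312
mm tool [0.6 2.6 1.4] share [0.005 0.022 0.012] rot deg [-0.1   0.1   0.03] share [-0.0006  0.0005  0.0001]
```

View pics/w10.png

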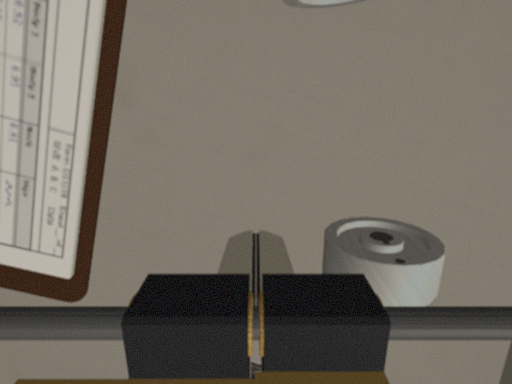

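play_rows:
  targets:
    - [0, 0.04, 0, 0, 0, 0]
    - [0, 0.05, 0, 0, 0, 0]
    - [0, 0.025, 0, 0, 0, 0]
    - [0, 0.02, 0, 0, 0, 0]
    - [0, 0.02, 0, 0, 0, 0]
    - [0, 0.02, 0, 0, 0, 0]
    - [0, 0.02, 0, 0, 0, 0]
    - [0, 0.02, 0, 0, 0, 0]
    - [0, 0.02, 0, 0, 0, 0]
    - [0, 0.02, 0, 0, 0, 0]
    - [0, 0.02, 0, 0, 0, 0]
    - [0, 0.02, 0, 0, 0, 0]

```text
time: 17.95
tcp_pos: [0.5666, -0.1082, 0.037]
ee_rot: [3.142, 0.0, -2.757]
wrist_force: [-0.2, 0.2, 0.5]
width: 0.0007
```

```bash
cat >> h.py <<'E'
D=np.array([np.cos(np.radians(112)),np.sin(np.radians(112))]);Y=np.array([-D[1],D[0]]);mu=np.array([.48166,.104])
def rep():
    s=monitor.state();print('t',s['time'],'lat/along/z',((s['tcp_pos'][:2]-mu)@Y*1000).round(2),((s['tcp_pos'][:2]-mu)@D*1000+53.8).round(2),(s['tcp_pos'][2]*1000).round(2),'yaw',np.degrees(s['ee_rot'][2]).round(2),'F along/lat/z',(s['wrist_force'][:2]@D).round(2),(s['wrist_force'][:2]@Y).round(2),s['wrist_force'][2].round(2))
E
python3 - <<'E'
from h import *
rep();grab('wrist','w11.png')
E
```

```text
t 17.95 lat/along/z 0.69 -174.73 37.05 yaw -157.98 F along/lat/z 0.29 0.13 0.47
```

View pics/w11.png

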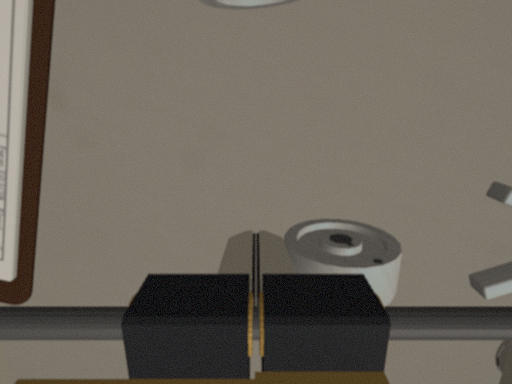

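The pulley is in contact and its dimple has turned to (378,261) about the hub, so it rolls. Continuing.

play_rows:
  targets:
    - [0, 0.02, 0, 0, 0, 0]
    - [0, 0.025, 0, 0, 0, 0]
    - [0, 0.025, 0, 0, 0, 0]
    - [0, 0.025, 0, 0, 0, 0]
    - [0, 0.025, 0, 0, 0, 0]
    - [0, 0.025, 0, 0, 0, 0]
    - [0, 0.025, 0, 0, 0, 0]
    - [0, 0.025, 0, 0, 0, 0]
    - [0, 0.025, 0, 0, 0, 0]
    - [0, 0.025, 0, 0, 0, 0]
    - [0, 0.025, 0, 0, 0, 0]
    - [0, 0.025, 0, 0, 0, 0]

```text
time: 19.2
tcp_pos: [0.5534, -0.0753, 0.0371]
ee_rot: [-3.142, 0.0, -2.757]
wrist_force: [-0.9, -0.3, 0.9]
width: 0.0005
```

```bash
python3 - <<'E'
from h import *
rep();grab('wrist','w12.png')
E
```

```text
t 19.2 lat/along/z 0.69 -139.3 37.05 yaw -157.98 F along/lat/z 0.04 0.93 0.91
```

View pics/w12.png

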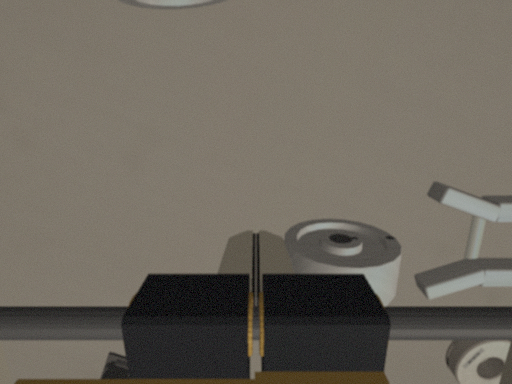

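play_rows:
  targets:
    - [0, 0.025, 0, 0, 0, 0]
    - [0, 0.025, 0, 0, 0, 0]
    - [0, 0.025, 0, 0, 0, 0]
    - [0, 0.025, 0, 0, 0, 0]
    - [0, 0.025, 0, 0, 0, 0]
    - [0, 0.025, 0, 0, 0, 0]
    - [0, 0.025, 0, 0, 0, 0]
    - [0, 0.025, 0, 0, 0, 0]
    - [0, 0.025, 0, 0, 0, 0]
    - [0, 0.025, 0, 0, 0, 0]
    - [0, 0.025, 0, 0, 0, 0]
    - [0, 0.025, 0, 0, 0, 0]

```text
time: 20.45
tcp_pos: [0.5398, -0.0419, 0.0371]
ee_rot: [-3.142, -0.0, -2.757]
wrist_force: [-0.3, -0.5, -0.1]
width: 0.0006
```

```bash
python3 - <<'E'
from h import *
rep();grab('wrist','w13.png')
E
```

```text
t 20.45 lat/along/z 0.72 -103.29 37.06 yaw -157.98 F along/lat/z -0.35 0.48 -0.14
```

View pics/w13.png

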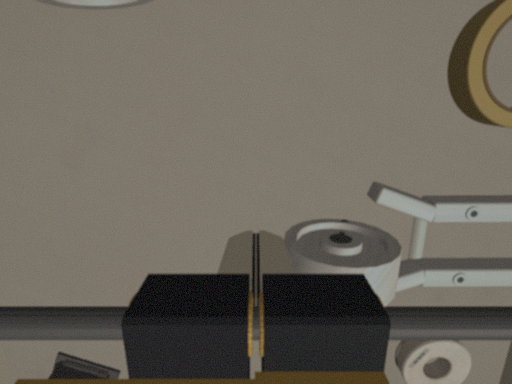

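Dimple now at the bottom (344,222): rolled about 180° over about 90 mm, as rolling should. Entering the lead-in.

play_rows:
  targets:
    - [0, 0.025, 0, 0, 0, 0]
    - [0, 0.025, 0, 0, 0, 0]
    - [0, 0.025, 0, 0, 0, 0]
    - [0, 0.025, 0, 0, 0, 0]
    - [0, 0.025, 0, 0, 0, 0]
    - [0, 0.025, 0, 0, 0, 0]
    - [0, 0.025, 0, 0, 0, 0]
    - [0, 0.025, 0, 0, 0, 0]
    - [0, 0.025, 0, 0, 0, 0]
    - [0, 0.02, 0, 0, 0, 0]
    - [0, 0.02, 0, 0, 0, 0]

```text
time: 21.6
tcp_pos: [0.5279, -0.0125, 0.037]
ee_rot: [-3.142, 0.0, -2.757]
wrist_force: [0.3, 0.4, 0.9]
width: 0.0007
```

```bash
python3 - <<'E'
from h import *
rep();grab('wrist','w14.png')
S=grab('side','s14.png');a=cv2.resize(S['color'][165:240,210:360],None,fx=5,fy=5,interpolation=cv2.INTER_CUBIC);cv2.imwrite('pics/s14c.png',a)
E
```

```text
t 21.6 lat/along/z 0.71 -71.53 37.05 yaw -157.98 F along/lat/z 0.26 -0.41 0.87
```

View pics/w14.png

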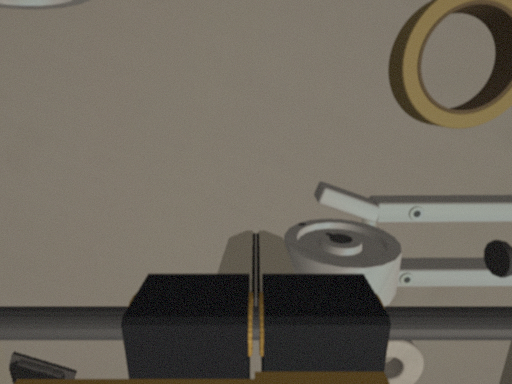

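View pics/s14c.png

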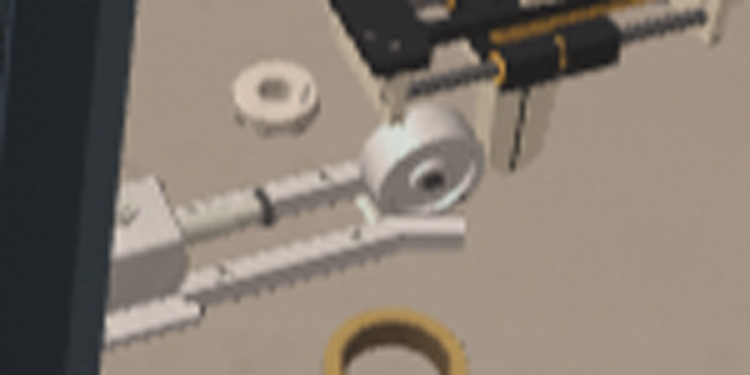

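play_rows:
  targets:
    - [0, 0.02, 0, 0, 0, 0]
    - [0, 0.02, 0, 0, 0, 0]
    - [0, 0.02, 0, 0, 0, 0]
    - [0, 0.02, 0, 0, 0, 0]
    - [0, 0.02, 0, 0, 0, 0]
    - [0, 0.02, 0, 0, 0, 0]
    - [0, 0.02, 0, 0, 0, 0]
    - [0, 0.02, 0, 0, 0, 0]
    - [0, 0.015, 0, 0, 0, 0]
    - [0, 0.015, 0, 0, 0, 0]

```text
time: 22.7
tcp_pos: [0.5197, 0.0085, 0.0373]
ee_rot: [-3.141, 0.001, -2.758]
wrist_force: [0.2, -1.0, 0.7]
width: 0.0003
```

```bash
python3 - <<'E'
from h import *
rep();grab('wrist','w15.png')
S=grab('side','s15.png');a=cv2.resize(S['color'][165:240,210:360],None,fx=5,fy=5,interpolation=cv2.INTER_CUBIC);cv2.imwrite('pics/s15c.png',a)
E
```

```text
t 22.7 lat/along/z 0.51 -48.99 37.29 yaw -158.0 F along/lat/z -0.97 0.2 0.7
```

View pics/w15.png

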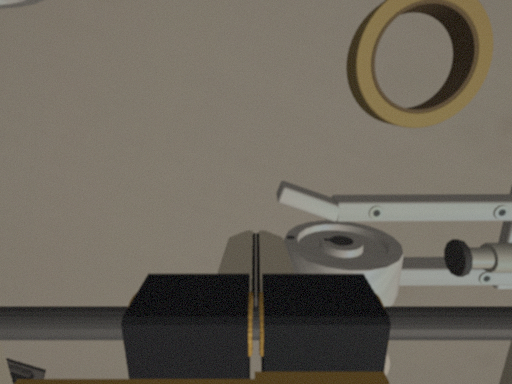

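View pics/s15c.png

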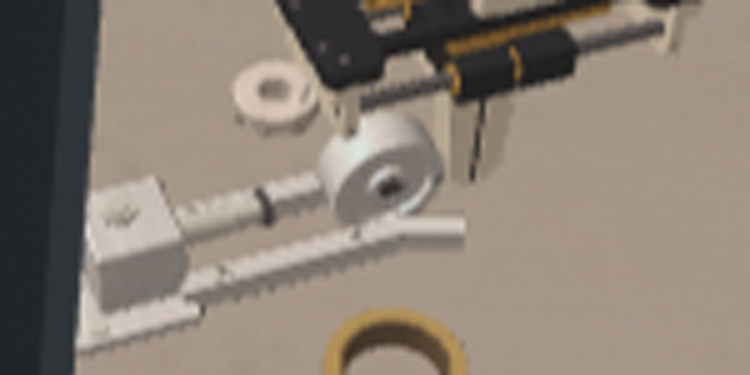

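play_rows:
  targets:
    - [0, 0.015, 0, 0, 0, 0]
    - [0, 0.015, 0, 0, 0, 0]
    - [0, 0.015, 0, 0, 0, 0]
    - [0, 0.015, 0, 0, 0, 0]
    - [0, 0.015, 0, 0, 0, 0]
    - [0, 0.015, 0, 0, 0, 0]
    - [0, 0.015, 0, 0, 0, 0]
    - [0, 0.015, 0, 0, 0, 0]
    - [0, 0.015, 0, 0, 0, 0]
    - [0, 0.015, 0, 0, 0, 0]
    - [0, 0, 0, 0, 0, 0]

```text
time: 23.9
tcp_pos: [0.5126, 0.0254, 0.037]
ee_rot: [3.141, -0.0, -2.757]
wrist_force: [0.6, -0.8, -0.5]
width: 0.0001
```

```bash
python3 - <<'E'
from h import *
rep();grab('wrist','w16.png')
E
```

```text
t 23.9 lat/along/z 0.79 -30.65 37.02 yaw -157.97 F along/lat/z -1.01 -0.28 -0.53
```

View pics/w16.png

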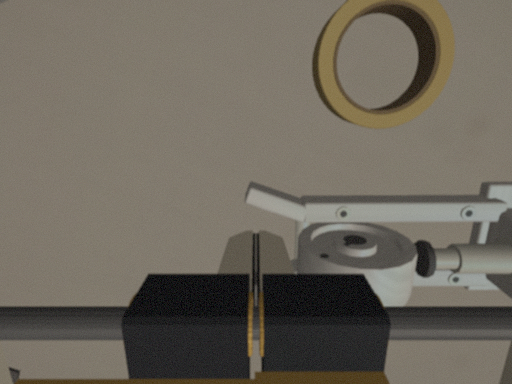

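The pulley has dropped over the sill (dimple (324,256)) and lies just short of or at the anvil head (420,258). The finger is about 5 mm behind. Closing in stepwise.

play_rows:
  targets:
    - [0, 0.01, 0, 0, 0, 0]
    - [0, 0.01, 0, 0, 0, 0]
    - [0, 0.01, 0, 0, 0, 0]
    - [0, 0.01, 0, 0, 0, 0]
    - [0, 0, 0, 0, 0, 0]

```text
time: 24.45
tcp_pos: [0.5108, 0.0298, 0.0371]
ee_rot: [3.142, -0.0, -2.757]
wrist_force: [0.4, -0.7, 0.2]
width: 0.0006
```

```bash
python3 - <<'E'
from h import *
for i in range(3):
  im=grab('wrist','w17.png');rep()
E
```

```text
t 24.5 lat/along/z 0.76 -26.03 37.07 yaw -157.97 F along/lat/z -0.09 0.56 0.7
t 24.55 lat/along/z 0.71 -26.1 37.08 yaw -157.98 F along/lat/z -0.05 -1.32 0.27
t 24.6 lat/along/z 0.71 -26.12 37.06 yaw -157.97 F along/lat/z -0.14 0.14 -0.57
```

View pics/w17.png

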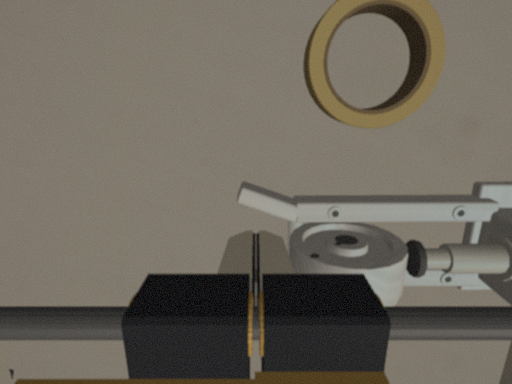

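play_rows:
  targets:
    - [0, 0.01, 0, 0, 0, 0]
    - [0, 0.01, 0, 0, 0, 0]
    - [0, 0.005, 0, 0, 0, 0]
    - [0, 0, 0, 0, 0, 0]

```text
time: 25.0
tcp_pos: [0.5098, 0.0325, 0.0371]
ee_rot: [3.142, -0.0, -2.757]
wrist_force: [0.4, 0.0, -0.2]
width: 0.0003
```

```bash
python3 - <<'E'
from h import *
for i in range(4):
  im=grab('wrist','w18.png');rep()
E
```

```text
t 25.05 lat/along/z 0.73 -23.09 37.08 yaw -157.97 F along/lat/z -0.56 0.75 0.3
t 25.1 lat/along/z 0.73 -23.1 37.05 yaw -157.98 F along/lat/z 0.2 0.64 -0.03
t 25.15 lat/along/z 0.73 -23.16 37.07 yaw -157.98 F along/lat/z -0.25 0.44 -0.53
t 25.2 lat/along/z 0.7 -23.14 37.07 yaw -157.98 F along/lat/z -0.48 0.19 -0.53
```

play_rows:
  targets:
    - [0, 0.01, 0, 0, 0, 0]
    - [0, 0.01, 0, 0, 0, 0]
    - [0, 0, 0, 0, 0, 0]

```text
time: 25.5
tcp_pos: [0.5087, 0.0348, 0.037]
ee_rot: [3.141, -0.0, -2.757]
wrist_force: [1.1, -0.8, -0.0]
width: 0.0006
```

```bash
python3 - <<'E'
from h import *
for i in range(4):
  im=grab('wrist','w19.png');rep()
E
```

```text
t 25.55 lat/along/z 0.81 -20.57 37.04 yaw -157.97 F along/lat/z -0.73 -0.75 -0.15
t 25.6 lat/along/z 0.77 -20.66 37.04 yaw -157.97 F along/lat/z -0.14 0.47 -0.7
t 25.65 lat/along/z 0.73 -20.69 37.06 yaw -157.98 F along/lat/z 0.42 -0.33 -0.62
t 25.7 lat/along/z 0.73 -20.73 37.06 yaw -157.98 F along/lat/z 0.52 0.3 0.63
```

View pics/w19.png

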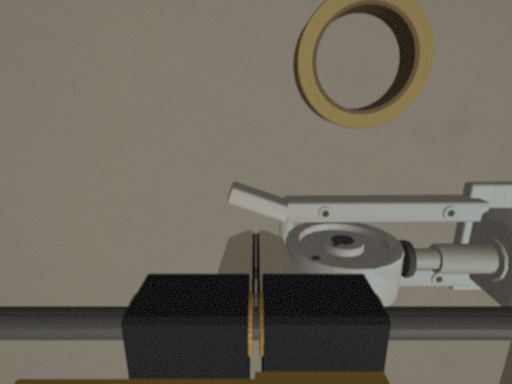

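play_rows:
  targets:
    - [0, 0.01, 0, 0, 0, 0]
    - [0, 0.01, 0, 0, 0, 0]
    - [0, 0, 0, 0, 0, 0]

```text
time: 26.0
tcp_pos: [0.5078, 0.037, 0.037]
ee_rot: [3.141, -0.0, -2.757]
wrist_force: [0.0, -1.0, 0.5]
width: 0.0003
```

```bash
cat >> h.py <<'E'
def avg(n=5):
    f=[];a=[]
    for i in range(n):
        optics.get_image('wrist');s=monitor.state();f.append([s['wrist_force'][:2]@D,s['wrist_force'][:2]@Y,s['wrist_force'][2]]);a.append((s['tcp_pos'][:2]-mu)@D*1000+53.8)
    print('t',s['time'],'along',np.round(a[-1],2),'F',np.mean(f,0).round(2))
E
python3 -c "
from h import *
avg()"
```

```text
t 26.25 along -18.34 F [ 0.04  0.22 -0.32]
```

play_rows:
  targets:
    - [0, 0.01, 0, 0, 0, 0]
    - [0, 0.01, 0, 0, 0, 0]
    - [0, 0, 0, 0, 0, 0]

```text
time: 26.55
tcp_pos: [0.5075, 0.0388, 0.0373]
ee_rot: [-3.141, 0.001, -2.757]
wrist_force: [0.6, -2.2, 1.2]
width: 0.0006
```

```bash
python3 -c "
from h import *
avg()"
```

```text
t 26.8 along -16.34 F [-2.98  0.28  1.9 ]
```

First touch near along = −18.5 mm, with 3.0 N now. Adding 2.5–3 mm for 6 N.

play_rows:
  targets:
    - [0, 0.01, 0, 0, 0, 0]
    - [0, 0.012, 0, 0, 0, 0]
    - [0, 0, 0, 0, 0, 0]

```text
time: 27.1
tcp_pos: [0.5066, 0.0412, 0.0372]
ee_rot: [-3.14, 0.001, -2.757]
wrist_force: [1.5, -4.7, 1.1]
width: 0.0009
```

```bash
python3 -c "
from h import *
avg()"
```

```text
t 27.35 along -13.8 F [-5.05 -0.    1.35]
```

play_rows:
  targets:
    - [0, 0.007, 0, 0, 0, 0]
    - [0, 0, 0, 0, 0, 0]

```text
time: 27.55
tcp_pos: [0.5065, 0.0417, 0.0373]
ee_rot: [-3.14, 0.001, -2.757]
wrist_force: [2.5, -4.5, 2.3]
width: 0.0004
```

```bash
python3 -c "
from h import *
avg(8);grab('wrist','w20.png');S=grab('side','s20.png');a=cv2.resize(S['color'][165:240,210:360],None,fx=5,fy=5,interpolation=cv2.INTER_CUBIC);cv2.imwrite('pics/s20c.png',a)"
```

```text
t 27.95 along -13.2 F [-5.77  0.72  1.42]
```

View pics/w20.png

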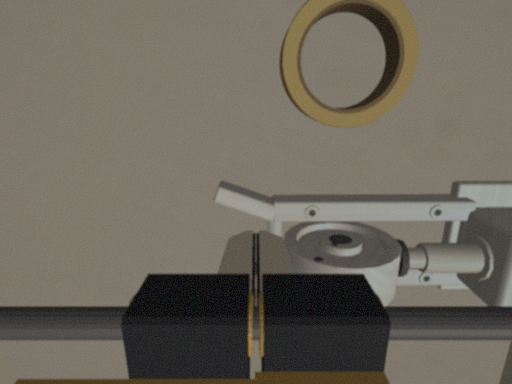

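View pics/s20c.png

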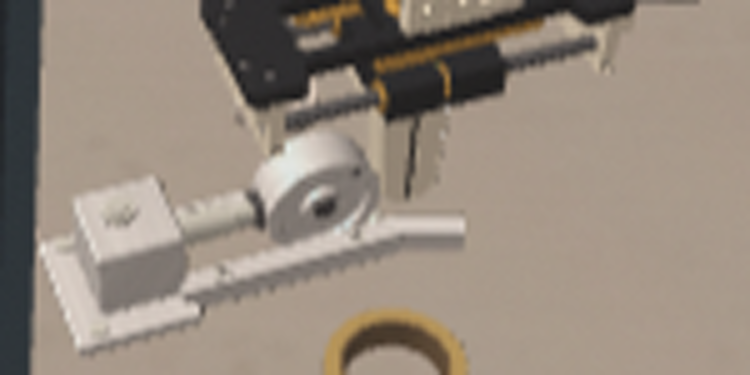

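Side and wrist views show the rim (398) bearing on the anvil head (402,258), with the pulley upright and 5.8 N on the wrist. Holding here.

play_rows:
  targets:
    - [0, 0.001, 0, 0, 0, 0]
    - [0, 0, 0, 0, 0, 0]
    - [0, 0, 0, 0, 0, 0]
    - [0, 0, 0, 0, 0, 0]
    - [0, 0, 0, 0, 0, 0]
    - [0, 0, 0, 0, 0, 0]
    - [0, 0, 0, 0, 0, 0]
    - [0, 0, 0, 0, 0, 0]
    - [0, 0, 0, 0, 0, 0]
    - [0, 0, 0, 0, 0, 0]
    - [0, 0, 0, 0, 0, 0]
    - [0, 0, 0, 0, 0, 0]

```text
time: 29.25
tcp_pos: [0.5065, 0.0418, 0.0373]
ee_rot: [-3.14, 0.001, -2.757]
wrist_force: [2.4, -5.9, 1.5]
width: 0.0005
```

```bash
python3 -c "
from h import *
avg(8)"
```

```text
t 29.65 along -13.18 F [-6.13  0.51  1.35]
```

play_rows:
  targets:
    - [0, -0.005, 0, 0, 0, 0]
    - [0, -0.005, 0, 0, 0, 0]
    - [0, -0.005, 0, 0, 0, 0]
    - [0, -0.005, 0, 0, 0, 0]
    - [0, -0.005, 0, 0, 0, 0]
    - [0, -0.005, 0, 0, 0, 0]
    - [0, -0.005, 0, 0, 0, 0]
    - [0, -0.005, 0, 0, 0, 0]
    - [0, -0.005, 0, 0, 0, 0]
    - [0, -0.005, 0, 0, 0, 0]
    - [0, -0.005, 0, 0, 0, 0]
    - [0, 0, 0, 0, 0, 0]

```text
time: 30.85
tcp_pos: [0.5082, 0.0363, 0.0371]
ee_rot: [3.142, 0.0, -2.757]
wrist_force: [-0.3, 0.5, 0.7]
width: 0.0007
```

```bash
python3 -c "
from h import *
avg(3);grab('wrist','w21.png')"
```

```text
t 31.0 along -18.9 F [-0.1   0.02  0.1 ]
```

View pics/w21.png

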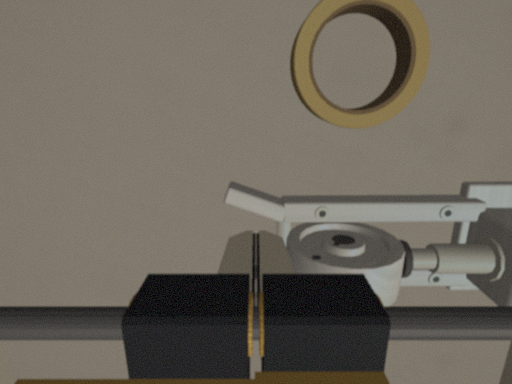

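The push is off (0.1 N) and the pulley rests at the anvil. Retreating slowly, then rising.

play_rows:
  targets:
    - [0, -0.008, 0, 0, 0, 0]
    - [0, -0.01, 0, 0, 0, 0]
    - [0, -0.015, 0, 0, 0, 0]
    - [0, -0.02, 0, 0, 0, 0]
    - [0, -0.03, 0, 0, 0, 0]
    - [0, -0.05, 0, 0, 0, 0]
    - [0, -0.06, 0, 0, 0, 0]
    - [0, -0.05, 0, 0, 0, 0]
    - [0, 0, 0, 0, 0, 0]

```text
time: 31.95
tcp_pos: [0.5198, 0.0082, 0.0371]
ee_rot: [-3.141, 0.0, -2.758]
wrist_force: [0.1, -0.7, -0.2]
width: 0.0003
```

```bash
python3 -c "
from h import *
rep();grab('wrist','w22.png')"
```

```text
t 31.95 lat/along/z 0.54 -49.27 37.1 yaw -158.04 F along/lat/z -0.72 0.16 -0.21
```

View pics/w22.png

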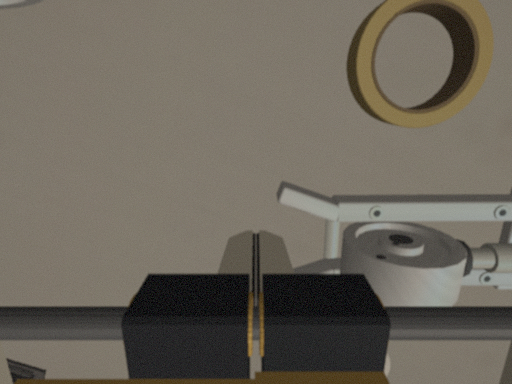

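play_rows:
  targets:
    - [0, -0.05, -0.1, 0, 0, 0]
    - [0, 0, -0.2, 0, 0, 0]
    - [0, 0, -0.25, 0, 0, 0]
    - [0, 0, -0.25, 0, 0, 0]
    - [0, 0, -0.25, 0, 0, 0]
    - [0, 0, -0.15, 0, 0, 0]
    - [0, 0, 0, 0, 0, 0]
    - [0, 0, 0, 0, 0, 0]
    - [0, 0, 0, 0, 0, 0]
    - [0, 0, 0, 0, 0, 0]

```text
time: 33.0
tcp_pos: [0.5205, 0.0039, 0.1796]
ee_rot: [3.14, -0.002, -2.757]
wrist_force: [-0.5, 0.1, -0.6]
width: 0.0007
```

```bash
python3 -c "
from h import *
rep();im=grab('wrist','w23.png');S=grab('side','s23.png')
P=cloud(im);
Q=P.reshape(-1,3);l=(Q[:,:2]-mu)@Y*1000;a=(Q[:,:2]-mu)@D*1000+53.8
k=(Q[:,2]>.045)&(Q[:,2]<.066)&(abs(l)<18)&(a>-20)&(a<75);print(k.sum(),np.percentile(a[k],[2,50,98]),np.percentile(l[k],[2,50,98]),Q[k,2].max())"
```

```text
t 33.0 lat/along/z 1.48 -53.59 179.56 yaw -157.98 F along/lat/z 0.31 0.39 -0.55
1542 [ 2.45327484 23.50657979 50.89678568] [-12.12975814   0.38819233  11.2583585 ] 0.062120980086938005
```

View pics/w23.png

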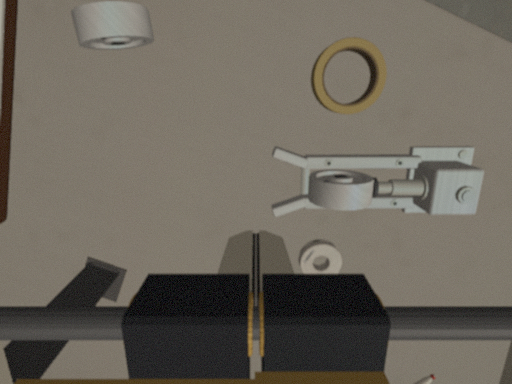

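View pics/s23.png

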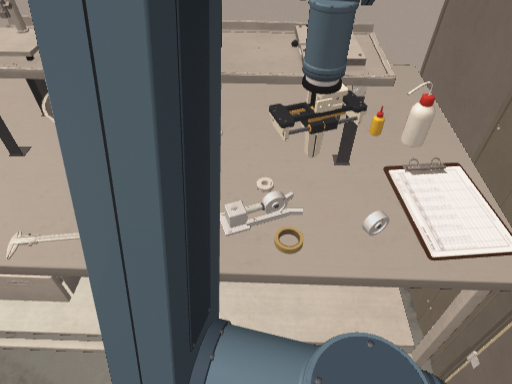

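The pulley stands upright in the slot at (340,188), with its top spanning x ≈ 2–51 mm, so its centre is about 27 mm past the sill. It is centred, the tape roll and ring gauge are where they were, and the gripper is clear.

```bash
python3 -c "
from h import *
print(sign_off())"
```

```text
the job is handed in; nothing more can be done
None
```

The pulley is in the slot past the sill, upright and at the anvil. I handed the job in at about 33 s of the 67 s allowed; no verdict was reported.

**What I did**
- **Turning it straight:** the leftmost pulley stood with its axle along the slot, about 86° off, although the brief said at most 0.12 rad. I gripped it over the rim and turned it on the bench.
- **Centring it:** the first sideways shift slipped in the soft grip. I gripped it again at 15 N and slid it about 7 mm sideways, to within about 1 mm of the centre line.
- **Rolling it in:** I pushed it level from behind with the shut fingers over about 170 mm and over the sill. The dimple turned about 180° over the first 90 mm or so, as true rolling should.
- **Holding it on the anvil:** first touch was at about 18.5 mm on my tool scale. I held it there for about 2 s at 5.8–6.1 N average wrist reading. Single readings did not exceed about 6.5 N.
- **Letting go:** I eased off at about 6 mm/s until the force was near zero, then backed away and rose.

**Last checks**
- The pulley's centre is about 27 mm past the sill and within about 0.5 mm of the slot's middle.
- The tape roll and ring gauge looked undisturbed. The arm hid the setting master and sample dish in the last picture, but nothing went near them.
- **Force slope did not match:** one force step came out at about 0.8 N per mm against the stated 1.2. I put that down to sensor noise of about 0.5–1 N and friction. The amount the anvil was pressed in gives about 6.3 N, close to the wrist reading.

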